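# Load, latch and set the parts tumbler

### The arm

A 6-joint arm with a two-finger parallel gripper is mounted at the origin on the work surface. World frame = base frame: x ahead of the robot, y to its left, z up, the work surface at z = 0. Lengths are in m, angles in rad, forces in N, time in s.
With the tool pointing down it reaches from about 0.375 to 0.9 m from the base axis. Payload 3.1 kg.
Tool frame: the origin (TCP) lies between the finger pads; the fingertips stand 19 mm ahead of it and the grasp point (between the pads) is the TCP; z points along the fingers, y is the direction in which the jaws open and shut (so a half turn about z gives the same grasp; the last joint's range is limited). The gripper opens to 87 mm and grips with 3 to 60 N. Pads are 19 mm wide; open, the fingers measure 117 mm over their backs; the gripper's body (75 mm by 190 mm) begins 51 mm behind the grasp point.
Start: joints at [-1.419, 0.527, 1.433, -0, 1.181, -0.178], TCP at [0.203, -0.591, 0.242] pointing down, gripper open.
Joint ranges: [-3.08, 3.08], [-0.75, 2.2], [0.22, 2.44], [-1.43, 4.57], [0, 2.65], [-2.85, 2.85]. Speed limits (rad/s): [2.79, 2.79, 3.14, 3.14, 3.14, 3.14].

### API

Orientations are given as a unit quaternion [x, y, z, w].
In Python, from rig import robot gives the robot as it stands.
- The arm moves only by the tool apply_moves, never from a script. Its argument "series" is a list of rows, each a list of 7 numbers: the shift along the tool's x, y, z in cm, then the turn, a rotation vector about the tool's x, y, z in degrees, then the opening, from 0 (shut) to 1 (fully open). In form: [[dx, dy, dz, rx, ry, rz, grip], ...]. A call has 1 to 5 rows; each row is the pose to reach, as a shift and turn from the pose commanded when the call began, along the tool's axes at that moment; what a row does not reach only later rows make up. A row lasts 1/12 s, in which the tool goes at most 41.7 mm and 7.16 degrees, less where a joint would pass 70% of its speed; a pose out of reach is approached as far as the arm can. A call with a gripper value outside its range is refused whole. The fingers move at their own pace and stop on an object; "newtons" is the grip in N (left out, the last holds). Time passes only in rows, so rows that repeat a pose let the fingers close. It gives the time, the measured TCP pose, the force and the opening at its end, in the units of the state.
- robot.get_obs(): the state, without advancing time (a new reading comes with each control period).
- robot.camera(name): name is "scene" or "side" or "wrist"; returns the picture (420x560x3 uint8, red, green, blue); there is no depth.
- robot.camera_params(name): a dict with "mtx" (3x3 intrinsics, pixels), "D" ([k1, k2, p1, p2, k3] as OpenCV has them; the pictures are not rectified), "origin" and "rotation" of the camera in the world. Camera axes: x right, y down, z forward; pixel columns grow to the right and rows downward; lengths in m; the calibration is good to about 2 mm. A picture is of the moment at which its call begins: read the wrist's pose just before it. camera_params takes no time and is no camera call; for the wrist camera it gives the pose at the moment of the call.
- robot.hand_in(): hands the job in, once; it reports no verdict.
The state is a dict: "time": time; "q": joint angles; "joint_velocities": joint speeds; "joint_torque": joint torques, N m; "position": TCP position; "tool_rot": TCP orientation; "ft_force": force on the tool from outside, world axes, zero at the start; "moment": the same for the moment, N m; "grip_width": finger opening in m.
Only numpy, scipy, OpenCV 4.12 (cv2) and the standard library are available. Lean on these libraries where they do the work, as an engineer would, in place of code of your own. Each camera call takes 0.05 s, during which the arm holds its last target. There are 200 camera calls.

### The job

Get the bench tumbler ready to run: stand or lay the brass hose fitting (hexagonal foot, barbed stem) inside its tub and let go, then shut the lid completely, then swing the hasp over the staple until it lies flat on the lid. After that turn the knob on the sloped control box until its pointer is at the one long mark, and only then pull the knob straight out to its stop so that the setting is locked. Leave the plain brass tube, the jar and the grey roll where they stand, and end with your hand off everything.

Things in the scene. Friction and masses are not known exactly. Their poses are not given: they have to be found in the camera images.
- tub: Fixed steel tub on a grey motor base, 210 (x) x 190 (y) x 140 mm high, open on top; inside 192 x 172 mm, inner floor 48 mm above the bench. Origin: centre of its underside on the bench; x from its front (hasp side, towards the robot) to its back (lid hinge side), z up. Turned up to 15 degrees either way. With the lid shut, the lid's upper side is 146 mm above the bench.
- lid_hinge (a point): Middle of the lid's hinge axis, which is parallel to the tub's y: at tub x = 95, z = 142 mm. The lid is a steel sheet 192 mm long from hinge to free edge, 184 mm wide, 4 mm thick, its underside in the plane of the axis. Its outer side is plain but for a wire staple on the centre line, 155 to 175 mm from the hinge, standing 15 mm above the sheet.
- lid (a joint): Lid angle in rad: 0 = shut; grows as the free edge rises and swings back. Starts between 1.15 and 1.4. Stiff hinge: it stays where it is left; pushing on its outer side 130 mm from the hinge takes up to about 5 N. At angle a the point r from the hinge lies at tub x = 95 - r cos a, z = 142 + r sin a (mm).
- lid_edge (a point): Middle of the lid's free edge (moves with the lid).
- hasp_hinge (a point): Middle of the hasp's hinge axis, which is parallel to the tub's y: at tub x = -102, z = 150 mm. The hasp is a dark steel strap 102 mm long from this axis, 34 mm wide, 4 mm thick (axis in its mid plane), with a slot 20 to 46 mm from the axis and a lip at its end, 8 mm above the mid plane on the outer side.
- hasp (a joint): Hasp angle in rad: 0 = closed, flat on the shut lid, staple through its slot; grows as it swings up and out to the robot (1.57 = upright). Starts between 1.75 and 2.0. It stays where it is left; about 1 N moves it. Closed by pushing its outer side, which faces up when closed. At angle a the point r from the hinge is at tub x = -102 + r cos a, z = 150 + r sin a (mm).
- hasp_push (a point): Point on the outer face of the hasp, 80 mm from its hinge, on the plain part beyond the slot: a good place to push (moves with the hasp).
- console: Fixed grey control box on a stand, 150 x 164 mm, 155 mm high; origin: centre of its foot on the bench, x from front to back, z up; turned up to 15 degrees either way. Its face (140 mm along the slope, 150 wide) is sloped 35 degrees from level and looks up and towards the robot. Short ticks ring the knob; the one long thick mark is at the top (12 o'clock, up the slope).
- dial (a joint): Knob angle in rad: 0 = pointer at the long mark; positive is clockwise as seen looking at the face. Starts between -1.25 and -0.6 (so it must be turned clockwise). Stays where it is left.
- pull (a joint): How far the knob is pulled out along its axis, in m: 0 = pushed in (start), 0.010 = out at its stop (locked). About 5 N moves it, and it stays where it is left.
- dial_grip (a point): Grip point on the knob's axis, 31 mm out from the face (knob pushed in). Moves and turns with the knob: z points out of the face along the axis, x along the bar to the pointer end. The knob is a black bar 42 mm long (x), 14 mm thick (y), 8 to 42 mm out from the face, on a skirt 42 mm in diameter and 8 mm high; a pale line on top and a small nose show the pointer end.
- fitting_center (a point): Centre of the brass hose fitting, 38 mm above its underside, on its axis. It starts upright in the free strip (y near 0) between tub and console, 76 mm tall, 160 g: hexagonal foot 37 mm across and 18 mm high, then a plain round stem 24 mm in diameter from 18 to 56 mm, then two barbs up to 27 mm in diameter.
- nipple: Bystander: plain brass tube, 30 mm in diameter, 45 mm tall, standing; it and the fitting swap places at random.
- jar: Bystander: glass jar with a steel cap, 70 mm in diameter, 100 mm tall.
- tape_roll: Bystander: grey roll, 90 mm in diameter, 45 mm tall.
- fitting: The same brass hose fitting; origin at the centre of its underside.

How it is judged:
By the outcome, as a careful person would: the job done as asked, in the order asked, and still so for the second after the job is handed in, with the robot touching nothing.
It also fails if it takes over 72 s, if anything falls off the work surface, if the arm or the gripper's body presses on something with over 40 N, if the wrist force passes 120 N, or if a joint passes its speed limit or range.

## Working session

There is one attempt and no reset: what is moved stays moved. The work goes in short steps, Python scripts to look and compute and a tool call to move; the robot and the scene stay as the last step left them, time stands still between calls to the robot, and variables do not carry over. Pictures are saved under pics/ and viewed, about 8 in all and at most 12, crops included, and the job is handed in when it is done.

Besides the shell and the picture viewer there is one more tool, called after ">>>" by a JSON object that holds its "fn" and its "kwargs", one argument or row to a line. apply_moves: Moves the arm, as the interface text tells. Its arguments: {"type":"object","properties":{"series":{"type":"array"},"newtons":{"type":"number"}},"required":["series"]}

```bash
mkdir -p pics; ls; python3 - <<'E'
from rig import robot
import cv2,numpy as np
for n in("scene","side"):
    im=robot.camera(n); cv2.imwrite(f"pics/{n}0.png",im[:,:,::-1]); p=robot.camera_params(n)
    print(n,p)
a=cv2.imread("pics/scene0.png");b=cv2.imread("pics/side0.png")
print(robot.get_obs())
E
```

```text
pics
scene {'mtx': array([[484.73850139,   0.        , 283.41674244],
       [  0.        , 484.73850139, 214.57336506],
       [  0.        ,   0.        ,   1.        ]]), 'D': array([-0.12724585,  0.        ,  0.        ,  0.        ,  0.        ]), 'origin': array([ 0.45943136, -1.13696522,  1.2226403 ]), 'rotation': array([ 0.9191068 , -0.05790646,  0.01551449, -0.38942114])}
side {'mtx': array([[496.07340422,   0.        , 276.04656065],
       [  0.        , 496.07340422, 206.50259472],
       [  0.        ,   0.        ,   1.        ]]), 'D': array([0.03874487, 0.        , 0.        , 0.        , 0.        ]), 'origin': array([0.3687045 , 0.87682173, 1.02586492]), 'rotation': array([-0.110369  ,  0.91957983, -0.37461187,  0.04309937])}
{'time': 0.1, 'q': array([-1.41851626e+00,  5.28362108e-01,  1.43377311e+00, -3.01248172e-06,
        1.18136836e+00, -1.78467643e-01]), 'joint_velocities': array([-0.00132488, -0.00218061, -0.00132202, -0.000776  , -0.00090731,
        0.00151534]), 'joint_torque': array([-6.38520723e-04, -4.40984023e+01, -1.77151197e+01,  6.35001669e-02,
        5.34179772e-02, -3.76233982e-05]), 'position': array([ 0.20292065, -0.59049309,  0.24067659]), 'tool_rot': array([ 9.86356335e-01,  1.64621588e-01,  1.11174839e-05, -9.55399992e-04]), 'ft_force': array([ 0.54783576,  0.55901322, -1.05738779]), 'moment': array([ 0.01468992,  0.04864746, -0.02117587]), 'grip_width': 0.08700597827897208}
```

View pics/scene0.png

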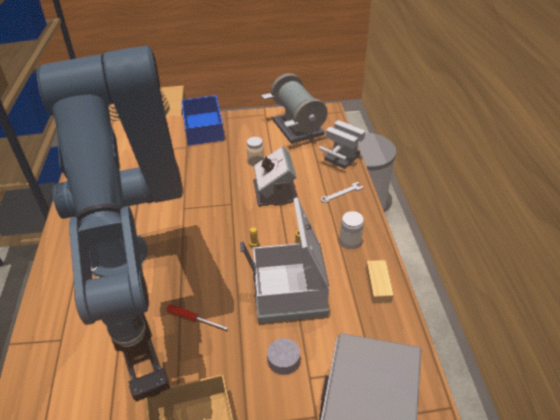

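View pics/side0.png

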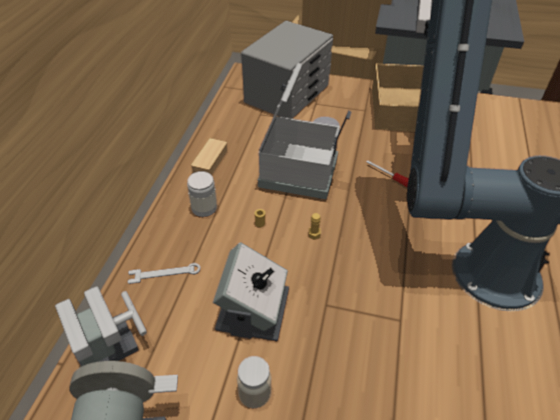

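The scene view shows the fitting near (253,237), the plain tube near (299,238), the tub near (290,280) and the console near (273,172). In the side view the fitting is at (315,226), the tube at (260,218), the tub at (300,160) and the knob at (261,280).

```bash
cat > h.py <<'E'
from rig import robot
import cv2,numpy as np
from scipy.spatial.transform import Rotation as R
def ray(p,uv):
    n=cv2.undistortPoints(np.array([[uv]],float),p["mtx"],p["D"])[0,0]
    r=p["rotation"]; r=R.from_quat(r) if np.size(r)==4 else R.from_matrix(r)
    d=r.apply([n[0],n[1],1]); return np.array(p["origin"]),d/np.linalg.norm(d)
def onz(p,uv,z):
    o,d=ray(p,uv); return o+d*(z-o[2])/d[2]
def tri(*pu):
    A=np.zeros((3,3));b=np.zeros(3);L=[ray(*x) for x in pu]
    for o,d in L:
        P=np.eye(3)-np.outer(d,d);A+=P;b+=P@o
    X=np.linalg.solve(A,b)
    return X,max(np.linalg.norm((np.eye(3)-np.outer(d,d))@(X-o)) for o,d in L)*1e3
def proj(p,X):
    r=R.from_quat(p["rotation"]) if np.size(p["rotation"])==4 else R.from_matrix(p["rotation"])
    return cv2.projectPoints(r.inv().apply(np.array([X])-p["origin"]),np.zeros(3),np.zeros(3),p["mtx"],p["D"])[0].ravel()
def brass(im): # rgb
    h=cv2.cvtColor(im,cv2.COLOR_RGB2HSV); return cv2.inRange(h,(20,150,60),(32,255,255))
E
python3 - <<'E'
from h import *
S=cv2.imread("pics/scene0.png");D=cv2.imread("pics/side0.png")
for n,im in(("scene",S),("side",D)):
    c,l,s,ce=cv2.connectedComponentsWithStats(brass(im[:,:,::-1].copy()))
    print(n,[(x.tolist(),y.round(1).tolist()) for x,y in zip(s[1:],ce[1:]) if x[4]>20])
def grid(c,x0,y0,k):
    c=cv2.resize(c,None,fx=k,fy=k,interpolation=cv2.INTER_CUBIC)
    for i in range(0,c.shape[1],20*k):cv2.putText(c,str(x0+i//k),(i,10),0,.35,(0,255,255),1);cv2.line(c,(i,12),(i,18),(0,255,255),1)
    for i in range(0,c.shape[0],20*k):cv2.putText(c,str(y0+i//k),(0,i+4),0,.35,(0,255,255),1)
    return c
a=grid(S[140:325,230:340],230,140,3); b=grid(D[70:260,245:365],245,70,3)
a=cv2.copyMakeBorder(a,0,570-a.shape[0],0,10,0);cv2.imwrite("pics/c1.png",np.hstack([a,b]))
cv2.imwrite("pics/c2.png",np.hstack([grid(D[230:345,200:300],200,230,4),grid(S[130:220,240:310],240,130,5)[:450] if 0 else cv2.copyMakeBorder(grid(S[135:225,240:310],240,135,5),0,10,0,0,0)]))
E
```

```text
scene []
side []
```

View pics/c1.png

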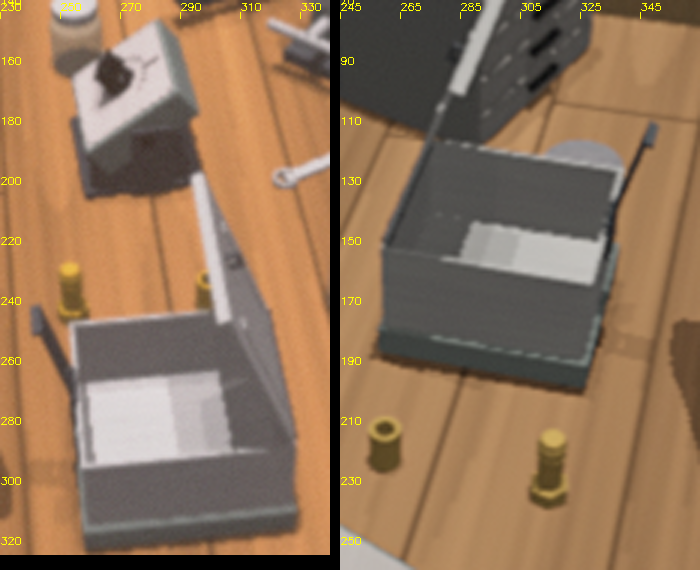

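View pics/c2.png

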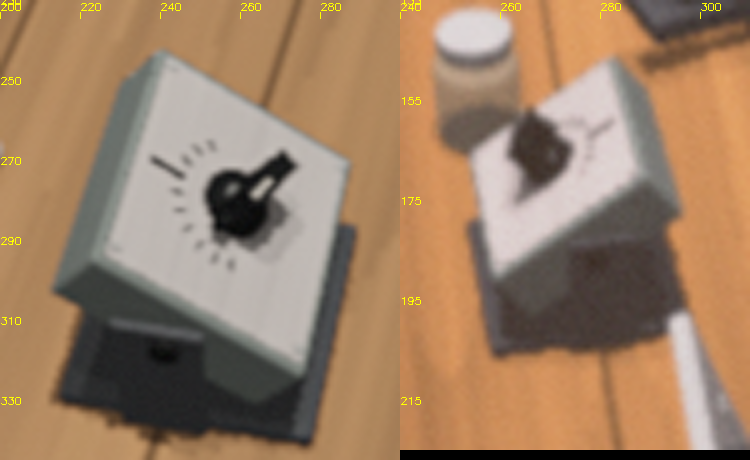

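The crops show clear tub rim corners, console face corners, the lid edge and the hasp tip. The fitting's top is at scene (253.3,229.3) and side (316,215.7). Triangulating these.

```bash
python3 - <<'E'
from h import *
s=robot.camera_params("scene");d=robot.camera_params("side")
P={"fit_top":((253.3,229.3),(316,215.7)),"fit_bot":((254,245),(314.3,236)),"nip_top":((298.5,231.5),(260,212.5)),
"rimF+":((254.7,248),(329.7,165)),"rimF-":((258,295.7),(339,127.3)),"rimB-":((327.7,287),(277.3,117.7)),
"faceT+":((282.4,146.6),(223.8,295)),"faceT-":((288.6,170.6),(240,243)),"faceB+":((254,166),(275.5,324.3)),"faceB-":((259,190.4),(287.5,270.8)),
"lid+":((296.3,199.3),(283,100)),"lid-":((304,246.7),(299,67)),"hasptip":((242,247),(349,112.7))}
for k,(a,b) in P.items():
    X,e=tri((s,a),(d,b)); print(k,X.round(4),"err",round(e,1))
print("rimB+ onz",onz(d,(259.3,153.3),.14).round(4))
for n,uv in(("scene",(253,233)),("side",(314,225))):
    im=cv2.imread(f"pics/{n}0.png"); print(cv2.cvtColor(im,cv2.COLOR_BGR2HSV)[int(uv[1])-2:int(uv[1])+3,int(uv[0])])
E
```

```text
fit_top [ 0.4738 -0.0171  0.0762] err 0.1
fit_bot [ 0.4724 -0.015  -0.0026] err 0.8
nip_top [ 0.6257 -0.0193  0.0475] err 1.5
rimF+ [ 0.4682 -0.1557  0.137 ] err 3.2
rimF- [ 0.4664 -0.332   0.1358] err 0.4
rimB- [ 0.658  -0.3312  0.1393] err 3.9
faceT+ [0.6121 0.3239 0.1507] err 0.0
faceT- [0.6183 0.1799 0.151 ] err 1.3
faceB+ [0.5013 0.3207 0.0735] err 0.1
faceB- [0.5079 0.1753 0.0753] err 0.7
lid+ [ 0.5979 -0.1576  0.3219] err 0.8
lid- [ 0.5932 -0.3302  0.3172] err 0.5
hasptip [ 0.4368 -0.2485  0.2491] err 0.5
rimB+ onz [ 0.6632 -0.1544  0.14  ]
[[ 19 173 215]
 [ 19 171 170]
 [ 18 156 147]
 [ 19 159 133]
 [ 18 150 119]]
[[ 19 150  97]
 [ 19 149  96]
 [ 19 149  87]
 [ 19 152  87]
 [ 18 147  90]]
```

>>> {"fn": "apply_moves", "kwargs": {
  "series": [
    [10,-11,-5,0,0,19,1],
    [10,-11,-5,0,0,19,1],
    [10,-11,-5,0,0,19,1],
    [10,-11,-5,0,0,19,1],
    [10,-11,-5,0,0,19,1]
  ]
}}

```text
time: 0.52
position: [0.2637, -0.449, 0.293]
tool_rot: [1.0, 0.002, 0.001, -0.001]
ft_force: [-0.0, 0.5, -0.2]
grip_width: 0.0869
```

>>> {"fn": "apply_moves", "kwargs": {
  "series": [
    [7,-15,-1,0,0,0,1],
    [7,-15,-1,0,0,0,1],
    [7,-15,-1,0,0,0,1],
    [7,-15,-1,0,0,0,1],
    [7,-15,-1,0,0,0,1]
  ]
}}

```text
time: 0.93
position: [0.333, -0.2979, 0.3012]
tool_rot: [1.0, 0.003, -0.0, -0.003]
ft_force: [-0.6, 0.2, 0.6]
grip_width: 0.0867
```

>>> {"fn": "apply_moves", "kwargs": {
  "series": [
    [7,-17,0,0,0,0,1],
    [7,-17,0,0,0,0,1],
    [7,-17,0,0,0,0,1],
    [7,-17,0,0,0,0,1],
    [7,-17,0,0,0,0,1]
  ]
}}

```text
time: 1.35
position: [0.4026, -0.1313, 0.3012]
tool_rot: [1.0, 0.001, -0.0, -0.001]
ft_force: [0.4, -0.5, 1.3]
grip_width: 0.0871
```

>>> {"fn": "apply_moves", "kwargs": {
  "series": [
    [2,-10,4,0,0,0,1],
    [2,-10,4,0,0,0,1],
    [2,-10,4,0,0,0,1],
    [2,-10,4,0,0,0,1],
    [2,-10,4,0,0,0,1]
  ]
}}

```text
time: 1.77
position: [0.4222, -0.0343, 0.2609]
tool_rot: [1.0, 0.001, -0.001, 0.0]
ft_force: [0.9, 0.2, 0.7]
grip_width: 0.0869
```

```bash
python3 - <<'E'
from h import *
o=robot.get_obs();p=robot.camera_params("wrist");im=robot.camera("wrist");cv2.imwrite("pics/w1.png",im[:,:,::-1])
print(o["time"],o["position"],o["tool_rot"],o["ft_force"],o["q"]);print(p);np.save("w1.npy",p,allow_pickle=True)
for X in((.473,-.016,.076),(.473,-.016,0),(.542,.249,.138),(.56,.25,.113)):print(X,proj(p,X))
E
```

```text
1.7667 [ 0.42217842 -0.03430201  0.26087477] [ 9.99998934e-01  1.19717345e-03 -8.33043581e-04  7.04429671e-05] [0.858281   0.20256803 0.74385547] [-3.45736705e-01  2.27268335e-01  1.88530353e+00 -8.15073337e-04
  1.03053985e+00  1.22308504e+00]
{'mtx': array([[315.73534346,   0.        , 283.24310595],
       [  0.        , 315.73534346, 212.86818126],
       [  0.        ,   0.        ,   1.        ]]), 'D': array([0.01119359, 0.        , 0.        , 0.        , 0.        ]), 'origin': array([ 0.48892327, -0.0332785 ,  0.40234772]), 'rotation': array([ 0.70293459, -0.70008929, -0.08873249,  0.0887947 ])}
(0.473, -0.016, 0.076) [266.259024   147.78504115]
(0.473, -0.016, 0) [269.45994349 144.76110186]
(0.542, 0.249, 0.138) [-90.18859548  56.09398256]
(0.56, 0.25, 0.113) [-62.72566894  39.15271773]
```

View pics/w1.png

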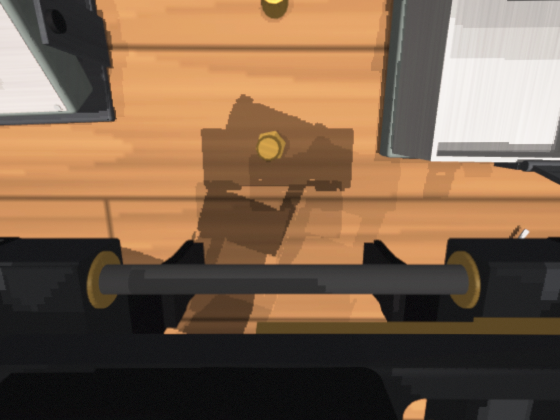

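The wrist view shows the fitting's top at (268,148), against a predicted (266.3,147.8), so the position is confirmed with y about -0.0175.

>>> {"fn": "apply_moves", "kwargs": {
  "series": [
    [5.1,-1.7,6,0,0,0,1],
    [5.1,-1.7,8,0,0,0,1],
    [5.1,-1.7,12,0,0,0,1],
    [5.1,-1.7,15,0,0,0,1],
    [5.1,-1.7,15,0,0,0,1]
  ]
}}

```text
time: 2.23
position: [0.4695, -0.0186, 0.1039]
tool_rot: [1.0, -0.002, -0.008, -0.002]
ft_force: [-1.4, 0.3, -0.2]
grip_width: 0.0869
```

>>> {"fn": "apply_moves", "kwargs": {
  "series": [
    [0,0,3,0,0,0,1],
    [0,0,6.4,0,0,0,1],
    [0,0,6.4,0,0,0,0.2],
    [0,0,6.4,0,0,0,0.1],
    [0,0,6.4,0,0,0,0.1]
  ],
  "newtons": 25
}}

```text
time: 2.65
position: [0.4748, -0.019, 0.0502]
tool_rot: [1.0, -0.001, 0.002, 0.001]
ft_force: [0.5, 0.2, 0.3]
grip_width: 0.0743
```

>>> {"fn": "apply_moves", "kwargs": {
  "series": [
    [0,0,0,0,0,0,0.1],
    [0,0,0,0,0,0,0.1],
    [0,0,0,0,0,0,0.1],
    [0,0,0,0,0,0,0.1],
    [0,0,0,0,0,0,0.1]
  ]
}}

```text
time: 3.07
position: [0.4737, -0.0178, 0.0485]
tool_rot: [1.0, -0.0, 0.001, 0.0]
ft_force: [1.0, 0.2, -0.6]
grip_width: 0.0414
```

>>> {"fn": "apply_moves", "kwargs": {
  "series": [
    [0,0,0,0,0,0,0.1],
    [0,0,0,0,0,0,0.1],
    [0,0,0,0,0,0,0.1],
    [0,0,0,0,0,0,0.1],
    [0,0,0,0,0,0,0.1]
  ]
}}

```text
time: 3.48
position: [0.4732, -0.0178, 0.0474]
tool_rot: [1.0, -0.0, -0.0, -0.0]
ft_force: [0.4, 0.0, 0.2]
grip_width: 0.0238
```

>>> {"fn": "apply_moves", "kwargs": {
  "series": [
    [0,0,-2,0,0,0,0.1],
    [0,0,-5,0,0,0,0.1],
    [0,0,-9,0,0,0,0.1],
    [0,0,-13,0,0,0,0.1],
    [0,0,-13,0,0,0,0.1]
  ]
}}

```text
time: 3.9
position: [0.4772, -0.0186, 0.1834]
tool_rot: [1.0, -0.0, 0.006, 0.002]
ft_force: [2.1, -0.0, -1.3]
grip_width: 0.0241
```

>>> {"fn": "apply_moves", "kwargs": {
  "series": [
    [2,0,-4,0,0,0,0.1],
    [4,0,-8,0,0,0,0.1],
    [4,3,-8,0,0,0,0.1],
    [4,6,-8,0,0,0,0.1],
    [4,10,-8,0,0,0,0.1]
  ]
}}

```text
time: 4.32
position: [0.513, -0.1169, 0.2575]
tool_rot: [1.0, 0.001, -0.0, -0.001]
ft_force: [1.0, 0.2, -2.2]
grip_width: 0.0236
```

>>> {"fn": "apply_moves", "kwargs": {
  "series": [
    [0,4,0,0,0,0,0.1],
    [0,8,0,0,0,0,0.1],
    [0,12.6,0,0,0,0,0.1],
    [0,12.6,0,0,0,0,0.1],
    [0,12.6,0,0,0,0,0.1]
  ]
}}

```text
time: 4.73
position: [0.5124, -0.2464, 0.2559]
tool_rot: [1.0, -0.003, -0.001, -0.0]
ft_force: [0.7, 0.8, -1.8]
grip_width: 0.0243
```

>>> {"fn": "apply_moves", "kwargs": {
  "series": [
    [0,0,4,0,0,0,0.1],
    [0,0,8,0,0,0,0.1],
    [0,0,11,0,0,0,0.1],
    [0,0,12,0,0,0,0.1],
    [0,0,12,0,0,0,0.1]
  ]
}}

```text
time: 5.15
position: [0.5108, -0.2407, 0.1342]
tool_rot: [1.0, 0.0, -0.004, -0.003]
ft_force: [0.8, 0.9, -1.9]
grip_width: 0.0242
```

```bash
python3 - <<'E'
from h import *
o=robot.get_obs();print(o["position"],o["ft_force"])
a=robot.camera("scene")[150:340,220:350];b=robot.camera("side")[50:240,230:370]
cv2.imwrite("pics/m1.png",cv2.resize(np.hstack([a,b]),None,fx=2.9,fy=2.9)[:,:,::-1])
E
```

```text
[ 0.51076456 -0.24071495  0.13423184] [ 0.78250289  0.88085738 -1.88930299]
```

View pics/m1.png

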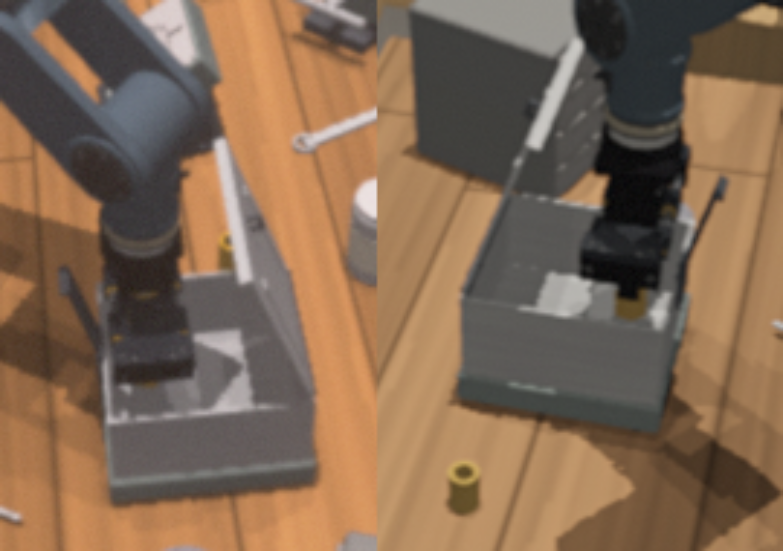

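The fitting is in the gripper over the tub, with clear gaps to the lid and the hasp. Lowering and releasing it.

>>> {"fn": "apply_moves", "kwargs": {
  "series": [
    [0,0,1.5,0,0,0,0.1],
    [0,0,3,0,0,0,0.1],
    [0,0,3.9,0,0,0,0.1],
    [0,0,3.9,0,0,0,0.1],
    [0,0,3.9,0,0,0,0.1]
  ]
}}

```text
time: 5.67
position: [0.5137, -0.244, 0.0996]
tool_rot: [1.0, -0.0, 0.001, 0.0]
ft_force: [0.6, 0.2, -2.1]
grip_width: 0.0241
```

>>> {"fn": "apply_moves", "kwargs": {
  "series": [
    [0,0,0,0,0,0,0.8],
    [0,0,0,0,0,0,0.8],
    [0,0,0,0,0,0,0.8],
    [0,0,0,0,0,0,0.8],
    [0,0,0,0,0,0,0.8]
  ]
}}

```text
time: 6.08
position: [0.5134, -0.2441, 0.0992]
tool_rot: [1.0, -0.0, 0.001, 0.0]
ft_force: [0.1, 1.0, 0.2]
grip_width: 0.0498
```

>>> {"fn": "apply_moves", "kwargs": {
  "series": [
    [0,0,0,0,0,0,0.8],
    [0,0,-3,0,0,0,0.8],
    [0,0,-6,0,0,0,0.8],
    [0,0,-10,0,0,0,0.8],
    [0,0,-14,0,0,0,0.8]
  ]
}}

```text
time: 6.5
position: [0.5123, -0.2433, 0.2393]
tool_rot: [1.0, -0.0, -0.001, -0.001]
ft_force: [1.6, -0.8, -0.3]
grip_width: 0.0687
```

>>> {"fn": "apply_moves", "kwargs": {
  "series": [
    [0,0,-4,0,0,0,0.5],
    [0,0,-8,0,0,0,0.2],
    [0,0,-12,0,0,0,0],
    [0,0,-16,0,0,0,0],
    [0,0,-18,0,0,0,0]
  ]
}}

```text
time: 6.92
position: [0.5141, -0.2445, 0.4245]
tool_rot: [1.0, -0.0, 0.004, 0.003]
ft_force: [-0.0, -0.9, 0.1]
grip_width: 0.0441
```

```bash
python3 - <<'E'
from h import *
o=robot.get_obs();print(o["position"],o["ft_force"])
a=robot.camera("scene")[150:340,220:350];b=robot.camera("side")[50:240,230:370]
cv2.imwrite("pics/m2.png",cv2.resize(np.hstack([a,b]),None,fx=2.9,fy=2.9)[:,:,::-1])
E
```

```text
[ 0.51410021 -0.24445838  0.42453717] [-0.01517388 -0.86604459  0.12944832]
```

View pics/m2.png

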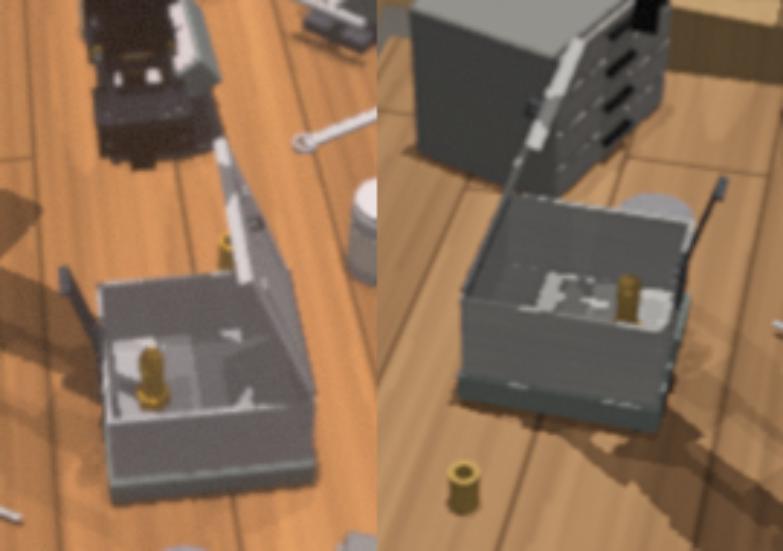

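The fitting stands upright in the tub. Next the lid, pushed from behind with closed fingers.

>>> {"fn": "apply_moves", "kwargs": {
  "series": [
    [4,0,0,0,0,0,0],
    [8,0,0,0,0,0,0],
    [12,0,0,0,0,0,0],
    [15.5,0,0,0,0,0,0],
    [15.5,0,0,0,0,0,0]
  ]
}}

```text
time: 7.43
position: [0.6727, -0.2432, 0.4127]
tool_rot: [1.0, 0.001, -0.001, -0.002]
ft_force: [-0.6, 0.7, -0.7]
grip_width: 0.0044
```

>>> {"fn": "apply_moves", "kwargs": {
  "series": [
    [0,0,3,0,0,0,0],
    [0,0,6,0,0,0,0],
    [0,0,9,0,0,0,0],
    [0,0,13,0,0,0,0],
    [0,0,13,0,0,0,0]
  ]
}}

```text
time: 7.85
position: [0.662, -0.2411, 0.2774]
tool_rot: [1.0, -0.001, -0.01, -0.005]
ft_force: [-1.6, 1.2, -1.8]
grip_width: 0.0002
```

>>> {"fn": "apply_moves", "kwargs": {
  "series": [
    [-2.4,0,0,0,0,0,0],
    [-4.5,0,0.1,0,0,0,0],
    [-5.7,0,0.5,0,0,0,0],
    [-6.9,0,1.1,0,0,0,0],
    [-8,0,1.9,0,0,0,0]
  ]
}}

```text
time: 8.27
position: [0.5884, -0.2441, 0.2716]
tool_rot: [1.0, -0.001, 0.002, 0.001]
ft_force: [1.9, 0.5, 1.6]
grip_width: 0.0005
```

>>> {"fn": "apply_moves", "kwargs": {
  "series": [
    [-1.1,0,0.8,0,0,0,0],
    [-2,0,1.8,0,0,0,0],
    [-2.9,0,2.8,0,0,0,0],
    [-3.6,0,4,0,0,0,0],
    [-4.2,0,5.2,0,0,0,0]
  ]
}}

```text
time: 8.68
position: [0.5458, -0.244, 0.2191]
tool_rot: [1.0, -0.0, 0.001, 0.0]
ft_force: [0.5, 0.9, 1.7]
grip_width: 0.0003
```

>>> {"fn": "apply_moves", "kwargs": {
  "series": [
    [-0.5,0,1.2,0,0,0,0],
    [-0.9,0,2.5,0,0,0,0],
    [-1.1,0,3.7,0,0,0,0],
    [-1.2,0,4.8,0,0,0,0],
    [-1.2,0,5.2,0,0,0,0]
  ]
}}

```text
time: 9.1
position: [0.533, -0.2437, 0.1653]
tool_rot: [1.0, -0.001, -0.001, -0.001]
ft_force: [-2.1, 0.2, 9.7]
grip_width: 0.0004
```

>>> {"fn": "apply_moves", "kwargs": {
  "series": [
    [0,0,0.1,0,0,0,0],
    [0,0,0.2,0,0,0,0],
    [0,0,0.3,0,0,0,0],
    [0,0,0.3,0,0,0,0],
    [0,0,0.3,0,0,0,0]
  ]
}}

```text
time: 9.52
position: [0.5334, -0.2438, 0.1654]
tool_rot: [1.0, -0.0, -0.001, 0.0]
ft_force: [-5.2, 1.7, 10.2]
grip_width: 0.0003
```

Tip height is 0.146 m with a 10 N reaction and no further travel, so the lid is shut. Next the hasp.

>>> {"fn": "apply_moves", "kwargs": {
  "series": [
    [0,0,-4,0,0,0,0],
    [0,0,-8,0,0,0,0],
    [0,0,-12,0,0,0,0],
    [0,0,-16,0,0,0,0],
    [0,0,-17.8,0,0,0,0]
  ]
}}

```text
time: 9.93
position: [0.5359, -0.245, 0.348]
tool_rot: [1.0, -0.0, 0.005, 0.003]
ft_force: [0.4, 0.0, 0.9]
grip_width: 0.0003
```

>>> {"fn": "apply_moves", "kwargs": {
  "series": [
    [-3,0,0,0,0,0,0],
    [-7,0,0,0,0,0,0],
    [-11,0,0,0,0,0,0],
    [-13,0,0,0,0,0,0],
    [-13,0,0,0,0,0,0]
  ]
}}

```text
time: 10.35
position: [0.4002, -0.2426, 0.3416]
tool_rot: [1.0, -0.002, -0.001, -0.0]
ft_force: [0.4, 0.4, -0.4]
grip_width: 0.0007
```

>>> {"fn": "apply_moves", "kwargs": {
  "series": [
    [0,0,3,0,0,0,0],
    [0,0,6,0,0,0,0],
    [0,0,9.2,0,0,0,0],
    [0,0,9.2,0,0,0,0],
    [0,0,9.2,0,0,0,0]
  ]
}}

```text
time: 10.77
position: [0.4042, -0.2435, 0.2483]
tool_rot: [1.0, -0.0, -0.001, -0.001]
ft_force: [-0.4, -0.5, 0.0]
grip_width: 0.0003
```

>>> {"fn": "apply_moves", "kwargs": {
  "series": [
    [2.5,0,-0.2,0,0,0,0],
    [4.7,0,-0.3,0,0,0,0],
    [6.1,0,-0.2,0,0,0,0],
    [7.6,0,0.2,0,0,0,0],
    [9.1,0,0.9,0,0,0,0]
  ]
}}

```text
time: 11.18
position: [0.4979, -0.2451, 0.2431]
tool_rot: [1.0, -0.0, 0.003, 0.002]
ft_force: [-0.2, -0.9, -0.1]
grip_width: 0.0005
```

>>> {"fn": "apply_moves", "kwargs": {
  "series": [
    [1.3,0,1,0,0,0,0],
    [2.4,0,2.2,0,0,0,0],
    [3.2,0,3.6,0,0,0,0],
    [3.8,0,5.2,0,0,0,0],
    [4,0,6.5,0,0,0,0]
  ]
}}

```text
time: 11.6
position: [0.5385, -0.2451, 0.1769]
tool_rot: [1.0, -0.0, 0.003, 0.002]
ft_force: [0.3, -0.2, 0.6]
grip_width: 0.0004
```

>>> {"fn": "apply_moves", "kwargs": {
  "series": [
    [0,0,0.3,0,0,0,0],
    [0,0,0.6,0,0,0,0],
    [0,0,0.8,0,0,0,0],
    [0,0,0.8,0,0,0,0],
    [0,0,0.8,0,0,0,0]
  ]
}}

```text
time: 12.02
position: [0.5367, -0.2443, 0.1712]
tool_rot: [1.0, -0.0, 0.002, 0.001]
ft_force: [-2.1, 2.5, 11.9]
grip_width: 0.0005
```

Tip at 0.152 m with a 12 N reaction: the hasp is flat. Lifting off and heading for the console.

>>> {"fn": "apply_moves", "kwargs": {
  "series": [
    [0,0,-4,0,0,0,0],
    [0,0,-8,0,0,0,0],
    [0,0,-12,0,0,0,0],
    [0,0,-16,0,0,0,0],
    [0,0,-19,0,0,0,0]
  ]
}}

```text
time: 12.43
position: [0.5359, -0.2443, 0.3632]
tool_rot: [1.0, -0.0, 0.003, 0.002]
ft_force: [1.3, -0.9, 0.3]
grip_width: 0.0005
```

>>> {"fn": "apply_moves", "kwargs": {
  "series": [
    [-3,-17,0,0,0,0,0.5],
    [-3,-17,0,0,0,0,0.5],
    [-3,-17,0,0,0,0,0.5],
    [-3,-17,0,0,0,0,0.5],
    [-3,-17,0,0,0,0,0.5]
  ]
}}

```text
time: 12.85
position: [0.503, -0.0679, 0.3591]
tool_rot: [1.0, 0.002, 0.001, -0.001]
ft_force: [-1.0, 0.1, -0.4]
grip_width: 0.0259
```

>>> {"fn": "apply_moves", "kwargs": {
  "series": [
    [-3,-17,0,0,0,0,0.5],
    [-3,-17,0,0,0,0,0.5],
    [-3,-17,0,0,0,0,0.5],
    [-3,-17,0,0,0,0,0.5],
    [-3,-17,0,0,0,0,0.5]
  ]
}}

```text
time: 13.27
position: [0.4736, 0.1015, 0.3587]
tool_rot: [1.0, 0.002, 0.001, -0.002]
ft_force: [-0.6, 0.2, 0.5]
grip_width: 0.0435
```

>>> {"fn": "apply_moves", "kwargs": {
  "series": [
    [-1.4,-15.3,6,0,0,0,0.5],
    [-1.4,-15.3,6,0,0,0,0.5],
    [-1.4,-15.3,6,0,0,0,0.5],
    [-1.4,-15.3,6,0,0,0,0.5],
    [-1.4,-15.3,6,0,0,0,0.5]
  ]
}}

```text
time: 13.68
position: [0.4598, 0.2539, 0.2956]
tool_rot: [1.0, 0.002, -0.001, -0.001]
ft_force: [-0.5, -0.2, -0.2]
grip_width: 0.044
```

>>> {"fn": "apply_moves", "kwargs": {
  "series": [
    [0,0,0,0,7,0,0.5],
    [0,0,0,0,14,0,0.5],
    [0,0,0,0,21,0,0.5],
    [0,0,0,0,28,0,0.5],
    [0,0,0,0,35,0,0.5]
  ]
}}

```text
time: 14.1
position: [0.4621, 0.2468, 0.2986]
tool_rot: [0.957, -0.002, 0.29, 0.003]
ft_force: [0.7, -2.6, -0.1]
grip_width: 0.0433
```

```bash
python3 - <<'E'
from h import *
o=robot.get_obs();p=robot.camera_params("wrist");im=robot.camera("wrist");cv2.imwrite("pics/w2.png",im[:,:,::-1]);np.save("w2.npy",p,allow_pickle=True)
print(o["time"],o["position"],R.from_quat(o["tool_rot"]).as_matrix().round(3).tolist(),o["q"].round(3),p["origin"])
a=robot.camera("scene")[180:340,220:350];b=robot.camera("side")[90:250,230:370]
cv2.imwrite("pics/m3.png",cv2.resize(np.hstack([a,b]),None,fx=2.9,fy=2.9)[:,:,::-1])
E
```

```text
14.1 [0.46206672 0.24682307 0.2986203 ] [[0.832, -0.006, 0.555], [-0.003, -1.0, -0.006], [0.555, 0.004, -0.832]] [ 0.4    0.197  1.968 -0.501  0.48   2.364] [0.43781098 0.24835871 0.4535935 ]
```

View pics/w2.png

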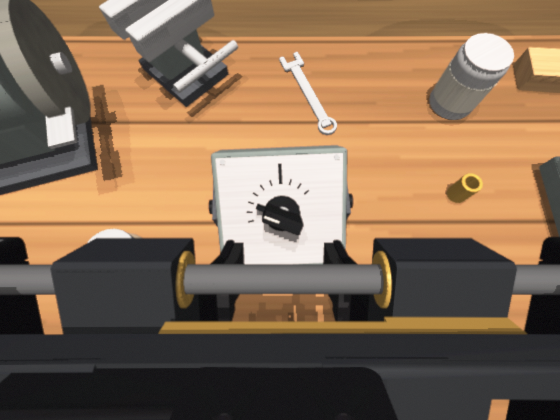

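View pics/m3.png

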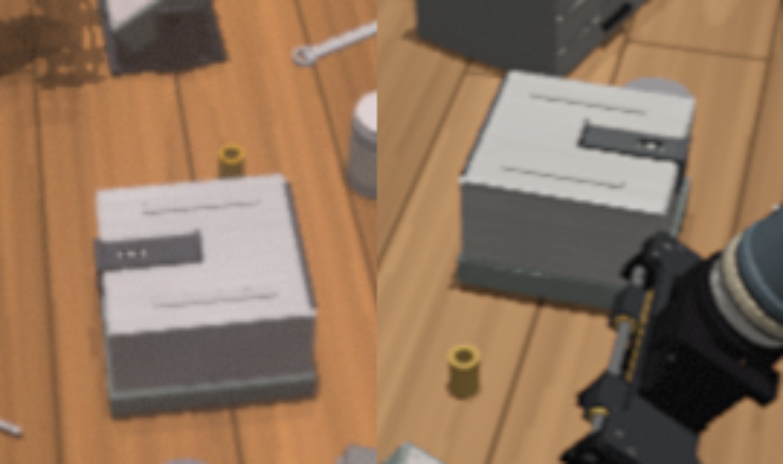

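The lid is shut and the hasp lies flat with the staple showing through its slot. In the wrist view the long mark is at (280,174) and the knob near (283,213), with its nose at about (258,207). Zooming in on this.

```bash
python3 - <<'E'
import cv2
c=cv2.imread("pics/w2.png")[142:240,208:353]
c=cv2.resize(c,None,fx=5.5,fy=5.5,interpolation=cv2.INTER_CUBIC)
for i in range(0,145,10):
    cv2.putText(c,str(208+i),(int(i*5.5),9),0,.33,(0,0,255),1);cv2.line(c,(int(i*5.5),10),(int(i*5.5),14),(0,0,255),1)
for i in range(0,98,10): cv2.putText(c,str(142+i),(0,int(i*5.5)+4),0,.33,(0,0,255),1)
cv2.imwrite("pics/k.png",c)
E
```

View pics/k.png

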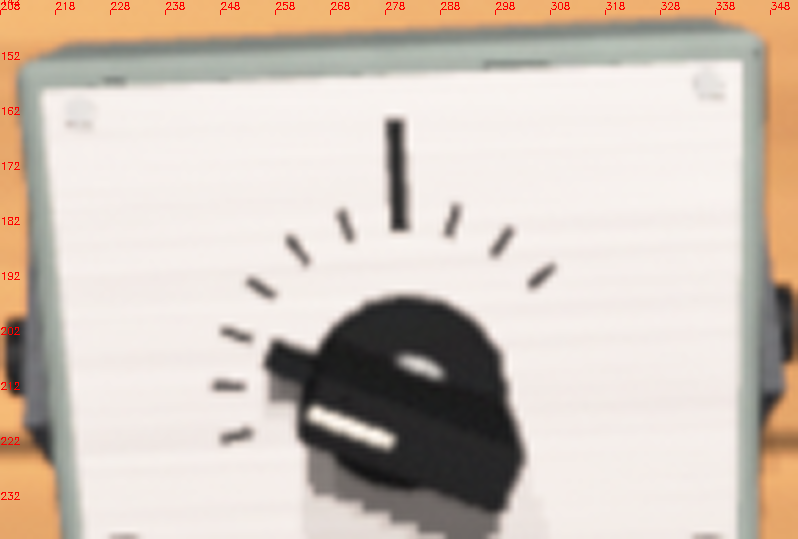

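The crop shows the mark from (279.8,163.8) to (280.7,183.8), the skirt centre at (281.5,213.1), and the pale line from (264.0,216.9) at the pointer end to (279.8,222.5).

```bash
cat > k.py <<'E'
from h import *
p=np.load("w2.npy",allow_pickle=True).item()
T=np.radians
def onplane(uv,h,c,n):
    o,d=ray(p,uv); return o+d*(((c+n*h-o)@n)/(d@n))
s=robot.camera_params("scene");d=robot.camera_params("side")
T2={"T+":((282.4,146.6),(223.8,295),(215.6,158.4)),"T-":((288.6,170.6),(240,243),(343.1,152.9))}
P=[]
for k,(a,b,w) in T2.items():
    X,e=tri((s,a),(d,b),(p,w));P.append(X);print(k,X.round(4),round(e,1))
c=np.array([.5599,.25,.1126])
yd=P[0]-P[1];print("edge yaw",np.degrees(np.arctan2(-yd[0],yd[1])))
for yaw in(2.4,):
    y=np.array([-np.sin(T(yaw)),np.cos(T(yaw)),0]);h=np.array([y[1],-y[0],0])
    up=h*np.cos(T(35))+np.array([0,0,np.sin(T(35))]);n=np.cross(up,y)
    for off in(0,):
        f=lambda uv,hh:(lambda X:(X,(X-c)@up,(X-c)@y))(onplane(uv,hh,c,n))
        for nm,uv,hh in(("mark top",(279.8,163.8),0),("mark bot",(280.7,183.8),0),("skirt",(281.5,213.1),7),("line tip",(264,216.9),42),("line in",(279.8,222.5),42),("TL",(215.6,158.4),0),("TR",(343.1,152.9),0)):
            X,u,v=f(uv,hh/1e3);print(nm,X.round(4),"up %.1f y %.1f"%(u*1e3,v*1e3))
    print(n)
E
python3 k.py
```

```text
T+ [0.6111 0.3224 0.1492] 3.5
T- [0.6172 0.1805 0.1498] 2.9
edge yaw 2.4397579190398457
mark top [0.6041 0.2505 0.1435] up 53.9 y -1.4
mark bot [0.5858 0.2496 0.1307] up 31.6 y -1.5
skirt [0.5555 0.2488 0.118 ] up -0.5 y -1.0
line tip [0.5401 0.2665 0.1505] up 6.1 y 17.3
line in [0.5353 0.2505 0.1467] up -0.6 y 1.5
TL [0.6082 0.3203 0.1484] up 62.5 y 68.3
TR [0.6145 0.181  0.1487] up 63.0 y -71.2
[-0.57307331 -0.02401889  0.81915204]
```

```bash
cat > rel.py <<'E'
from h import *
c=np.array([.5599,.25,.1126]);yw=np.radians(2.4)
y=np.array([-np.sin(yw),np.cos(yw),0]);h=np.array([y[1],-y[0],0])
up=h*np.cos(np.radians(35))+np.array([0,0,np.sin(np.radians(35))]);n=np.cross(up,y)
R0=np.c_[up,-y,-n]
def rel(out,rz):
    o=robot.get_obs();Rc=R.from_quat(o["tool_rot"])
    X=c-up*.0005-y*.0012+n*out
    Rt=R.from_matrix(R0)*R.from_euler("z",rz,degrees=True)
    print("t",o["time"],"shift cm",(Rc.inv().apply(X-o["position"])*100).round(2),"rotvec",np.degrees((Rc.inv()*Rt).as_rotvec()).round(2),"zang",(R.from_matrix(R0).inv()*Rc).as_euler("xyz",degrees=True).round(2),"out mm",((o["position"]-c)@n*1e3).round(1),"lat",((o["position"]-c)@up*1e3).round(1),((o["position"]-c)@y*1e3).round(1),"w",o["grip_width"],"q6",o["q"][5],"F",o["ft_force"].round(1))
E
python3 -c "
from rel import *
rel(.1,0);rel(.1,-68)"
```

```text
t 14.25 shift cm [-2.23 -0.06 10.83] rotvec [ 1.83  1.82 -2.03] zang [-1.87 -1.78  2.06] out mm 207.5 lat 25.3 0.8 w 0.043412323918082266 q6 2.3525453904994285 F [ 0.2  0.4 -0. ]
t 14.25 shift cm [-2.23 -0.06 10.83] rotvec [  0.54   2.7  -70.02] zang [-1.87 -1.78  2.06] out mm 207.5 lat 25.3 0.8 w 0.043412323918082266 q6 2.3525453904994285 F [ 0.2  0.4 -0. ]
```

>>> {"fn": "apply_moves", "kwargs": {
  "series": [
    [-0.5,0,2,1.8,1.8,-2,0.7],
    [-1,0,5,1.8,1.8,-2,0.7],
    [-1.6,0,8,1.8,1.8,-2,0.7],
    [-2.2,0,10.8,1.8,1.8,-2,0.7],
    [-2.2,0,10.8,1.8,1.8,-2,0.7]
  ]
}}

```text
time: 14.67
position: [0.509, 0.2449, 0.1949]
tool_rot: [0.955, 0.021, 0.297, -0.004]
ft_force: [0.9, -0.3, -1.0]
grip_width: 0.0599
```

>>> {"fn": "apply_moves", "kwargs": {
  "series": [
    [0,0,0,0,0,-7,0.7],
    [0,0,0,0,0,-14,0.7],
    [0,0,0,0,0,-21,0.7],
    [0,0,0,0,0,-28,0.7],
    [0,0,0,0,0,-34,0.7]
  ]
}}

```text
time: 15.08
position: [0.5076, 0.2462, 0.2006]
tool_rot: [0.906, 0.297, 0.289, 0.082]
ft_force: [0.5, 0.1, 0.5]
grip_width: 0.061
```

>>> {"fn": "apply_moves", "kwargs": {
  "series": [
    [0,0,0,0,0,-7,0.7],
    [0,0,0,0,0,-14,0.7],
    [0,0,0,0,0,-21,0.7],
    [0,0,0,0,0,-28,0.7],
    [0,0,0,0,0,-34,0.7]
  ]
}}

```text
time: 15.5
position: [0.5076, 0.2462, 0.2007]
tool_rot: [0.78, 0.549, 0.253, 0.162]
ft_force: [0.2, -0.4, -0.0]
grip_width: 0.061
```

>>> {"fn": "apply_moves", "kwargs": {
  "series": [
    [0,0,0,0,0,0,0.7],
    [0,0,0,0,0,0,0.7],
    [0,0,0,0,0,0,0.7]
  ]
}}

```text
time: 15.75
position: [0.5063, 0.2465, 0.1993]
tool_rot: [0.781, 0.548, 0.252, 0.161]
ft_force: [0.1, -0.7, -0.5]
grip_width: 0.0606
```

```bash
python3 -c "
from rel import *
rel(.033,-68)"
```

```text
t 15.75 shift cm [-0.23 -0.56  6.89] rotvec [-0.18  0.01 -0.36] zang [ 1.800e-01 -1.000e-02 -6.764e+01] out mm 101.9 lat 5.7 -1.3 w 0.060643966930179274 q6 1.667832721174005 F [ 0.1 -0.7 -0.5]
```

Joint 6 would hit its limit at the end of the turn, so I'm flipping the tool by half a turn (same grasp) before going in.

>>> {"fn": "apply_moves", "kwargs": {
  "series": [
    [0,0,0,0,0,-7,0.7],
    [0,0,0,0,0,-14,0.7],
    [0,0,0,0,0,-21,0.7],
    [0,0,0,0,0,-28,0.7],
    [0,0,0,0,0,-35,0.7]
  ]
}}

```text
time: 16.17
position: [0.5055, 0.2465, 0.1984]
tool_rot: [0.578, 0.76, 0.191, 0.229]
ft_force: [0.6, -0.0, 0.0]
grip_width: 0.0608
```

>>> {"fn": "apply_moves", "kwargs": {
  "series": [
    [0,0,0,0,0,-7,0.7],
    [0,0,0,0,0,-14,0.7],
    [0,0,0,0,0,-21,0.7],
    [0,0,0,0,0,-28,0.7],
    [0,0,0,0,0,-35,0.7]
  ]
}}

```text
time: 16.58
position: [0.5055, 0.2465, 0.1984]
tool_rot: [0.323, 0.898, 0.113, 0.276]
ft_force: [0.9, 0.4, 0.0]
grip_width: 0.0606
```

>>> {"fn": "apply_moves", "kwargs": {
  "series": [
    [0,0,0,0,0,-7,0.7],
    [0,0,0,0,0,-14,0.7],
    [0,0,0,0,0,-21,0.7],
    [0,0,0,0,0,-28,0.7],
    [0,0,0,0,0,-35,0.7]
  ]
}}

```text
time: 17.0
position: [0.5055, 0.2465, 0.1984]
tool_rot: [0.038, 0.954, 0.025, 0.297]
ft_force: [0.4, 0.1, 0.4]
grip_width: 0.0606
```

>>> {"fn": "apply_moves", "kwargs": {
  "series": [
    [0,0,0,0,0,-7,0.7],
    [0,0,0,0,0,-14,0.7],
    [0,0,0,0,0,-21,0.7],
    [0,0,0,0,0,-28,0.7],
    [0,0,0,0,0,-35,0.7]
  ]
}}

```text
time: 17.42
position: [0.5055, 0.2465, 0.1984]
tool_rot: [-0.251, 0.921, -0.066, 0.291]
ft_force: [0.1, 0.0, -0.7]
grip_width: 0.0611
```

>>> {"fn": "apply_moves", "kwargs": {
  "series": [
    [0,0,0,0,0,-7,0.7],
    [0,0,0,0,0,-14,0.7],
    [0,0,0,0,0,-21,0.7],
    [0,0,0,0,0,-28,0.7],
    [0,0,0,0,0,-35,0.7]
  ]
}}

```text
time: 17.83
position: [0.5055, 0.2465, 0.1984]
tool_rot: [-0.516, 0.803, -0.15, 0.258]
ft_force: [0.0, 0.2, -0.0]
grip_width: 0.0609
```

>>> {"fn": "apply_moves", "kwargs": {
  "series": [
    [0,0,0,0,0,-5,0.7],
    [0,0,0,0,0,-5,0.7],
    [0,0,0,0,0,-5,0.7],
    [0,0,0,0,0,-5,0.7]
  ]
}}

```text
time: 18.17
position: [0.5052, 0.2466, 0.1982]
tool_rot: [-0.549, 0.781, -0.16, 0.251]
ft_force: [-0.1, -0.7, 0.7]
grip_width: 0.0612
```

```bash
python3 -c "
from rel import *
rel(.05,112);rel(.033,112);print(robot.get_obs()['q'])"
```

```text
t 18.1667 shift cm [0.18 0.41 5.15] rotvec [ 0.31 -0.04 -0.26] zang [-3.1000e-01  4.0000e-02  1.1226e+02] out mm 101.5 lat 4.2 -1.1 w 0.061176339302149926 q6 -1.472283195700573 F [-0.1 -0.7  0.7]
t 18.1667 shift cm [0.18 0.4  6.85] rotvec [ 0.31 -0.04 -0.26] zang [-3.1000e-01  4.0000e-02  1.1226e+02] out mm 101.5 lat 4.2 -1.1 w 0.061176339302149926 q6 -1.472283195700573 F [-0.1 -0.7  0.7]
[ 0.34126779  0.42717434  2.03038193 -1.0406695   0.19429879 -1.4722832 ]
```

Wrist joints 4 and 5 are near a singularity and limits. I'll fit a small kinematic model to the logged poses and check which tool orientations are feasible at the knob.

```bash
cat > kin.py <<'E'
from h import *
from rel import R0,c,up,y,n
from scipy.optimize import least_squares
o=robot.get_obs()
D=[([-1.41851626,.528362,1.433773,-3e-6,1.181368,-.1784676],[.20292,-.590493,.240677],[.986356,.164622,0,-.000955]),
([-.3457367,.22726834,1.8853035,-.000815,1.03054,1.223085],[.42217842,-.03430201,.26087477],[.999999,.0011972,-.000833,.00007]),
([.4,.197,1.968,-.501,.48,2.364],[.46206672,.24682307,.2986203],R.from_matrix([[0.832,-0.006,0.555],[-0.003,-1.0,-0.006],[0.555,0.004,-0.832]]).as_quat()),
([.34126779,.42717434,2.03038193,-1.0406695,.19429879,-1.4722832],[.5052,.2466,.1982],o["tool_rot"])]
E=R.from_euler
def fk(q,P,s4=1,s6=1):
    a,h,L1,L2,e,L3=P
    A=E("z",q[0]);B=A*E("y",q[1]);C=B*E("y",q[2])
    W=np.array([0,0,h])+A.apply([a,0,0])+B.apply([0,0,L1])+C.apply([e,0,L2])
    T=C*E("z",s4*q[3])*E("y",q[4])*E("z",s6*q[5])
    return W+T.apply([0,0,L3]),T
if __name__=="__main__":
    for s4 in(1,-1):
        for s6 in(1,-1):
            Q=[(fk(q,[0]*6,s4,s6)[1].inv()*R.from_quat(t)).as_rotvec().round(2).tolist() for q,p,t in D];print(s4,s6,Q)
    f=lambda P:np.concatenate([fk(q,P)[0]-p for q,p,t in D])*1e3
    r=least_squares(f,[0,.3,.4,.3,0,.2]);print(r.x.round(4),f(r.x).round(1))
E
python3 kin.py
```

```text
1 1 [[0.0, -0.0, 1.57], [0.0, 0.0, 1.57], [-0.0, 0.0, 1.57], [-0.0, -0.0, 1.57]]
1 -1 [[0.0, -0.0, 1.21], [0.0, -0.0, -2.27], [0.0, 0.0, 0.02], [-0.0, 0.0, -1.37]]
-1 1 [[0.0, -0.0, 1.57], [-0.0, -0.0, 1.57], [-0.46, 0.0, 0.66], [0.26, 0.21, -0.49]]
-1 -1 [[0.0, -0.0, 1.21], [-0.0, 0.0, -2.27], [-0.33, 0.33, -0.87], [-0.34, 0.34, 2.81]]
[ 0.1891 -0.1246  0.51    0.1561 -0.0448  0.0553] [-110.8  -10.     1.9   11.3 -121.9   14.1  -23.1  -74.5  -19.3   29.2
  -66.6    3.3]
```

```bash
cat > kin2.py <<'E'
from kin import *
def fk(q,P):
    a,h,L1,L2,e,L3,d=P
    A=E("z",q[0]);B=A*E("y",q[1]);C=B*E("y",q[2])
    W=np.array([0,0,h])+A.apply([a,d,0])+B.apply([0,0,L1])+C.apply([e,0,L2])
    T=C*E("z",q[3])*E("y",q[4])*E("z",q[5])
    return W+T.apply([0,0,L3]),T*E("z",np.pi/2)
f=lambda P:np.concatenate([fk(q,P)[0]-p for q,p,t in D])*1e3
r=least_squares(f,[0,.3,.4,.3,0,.2,.1]);P=r.x;print(P.round(4),f(P).round(1))
lo=[-3.08,-.75,.22,-1.43,0,-2.85];hi=[3.08,2.2,2.44,4.57,2.65,2.85]
def ik(X,Rt,q0):
    g=lambda q:(lambda F:np.r_[(F[0]-X)*10,(Rt.inv()*F[1]).as_rotvec()])(fk(q,P))
    s=least_squares(g,np.clip(q0,np.array(lo)+.01,np.array(hi)-.01),bounds=(lo,hi));return s.x,np.linalg.norm(s.fun)
if __name__=="__main__":
    X=c-up*.0005-y*.0012
    for pit,yaw in((35,2.4),(30,2.4),(25,2.4),(20,2.4),(15,2.4),(25,10),(35,10),(35,15),(40,2.4)):
      Rb=R.from_matrix(R0)*E("y",pit-35,degrees=True) if yaw==2.4 else E("z",yaw-2.4,degrees=True)*R.from_matrix(R0)*E("y",pit-35,degrees=True)
      for out in(.033,.044):
        for z in(-68,0,112,180):
          best=set()
          for q4 in(-1,0.5,2,3.5,4.3):
            for q6 in(-1.5,1.5):
              q,e=ik(X+n*out,Rb*E("z",z,degrees=True),[.34,.45,2.05,q4,.2,q6])
              if e<1e-3:best.add(tuple(q[3:].round(2)))
          print(pit,yaw,out,z,sorted(best))
E
python3 kin2.py
```

```text
[-1.000e-04  2.760e-01  5.875e-01  3.923e-01  1.147e-01  2.870e-01
  1.110e-01] [ 0.   0.   0.   0.   0.  -0.1 -0.  -0.   0.   0.  -0.1  0. ]
35 2.4 0.033 -68 [(np.float64(4.51), np.float64(0.16), np.float64(2.39))]
35 2.4 0.033 0 [(np.float64(4.51), np.float64(0.16), np.float64(-2.71))]
35 2.4 0.033 112 [(np.float64(4.51), np.float64(0.16), np.float64(-0.75))]
35 2.4 0.033 180 [(np.float64(4.51), np.float64(0.16), np.float64(0.43))]
35 2.4 0.044 -68 []
35 2.4 0.044 0 []
35 2.4 0.044 112 []
35 2.4 0.044 180 []
30 2.4 0.033 -68 [(np.float64(-0.83), np.float64(0.18), np.float64(1.44))]
30 2.4 0.033 0 [(np.float64(-0.83), np.float64(0.18), np.float64(2.63))]
30 2.4 0.033 112 [(np.float64(-0.83), np.float64(0.18), np.float64(-1.7))]
30 2.4 0.033 180 [(np.float64(-0.83), np.float64(0.18), np.float64(-0.52))]
30 2.4 0.044 -68 [(np.float64(-0.78), np.float64(0.19), np.float64(1.39))]
30 2.4 0.044 0 [(np.float64(-0.78), np.float64(0.19), np.float64(2.58))]
30 2.4 0.044 112 [(np.float64(-0.78), np.float64(0.19), np.float64(-1.75))]
30 2.4 0.044 180 [(np.float64(-0.78), np.float64(0.19), np.fl
[... 3285 characters left out ...]

35 15 0.044 0 [(np.float64(2.91), np.float64(0.06), np.float64(-1.36))]
35 15 0.044 112 [(np.float64(2.91), np.float64(0.06), np.float64(0.59))]
35 15 0.044 180 [(np.float64(2.91), np.float64(0.06), np.float64(1.78))]
40 2.4 0.033 -68 []
40 2.4 0.033 0 [(np.float64(3.92), np.float64(0.27), np.float64(-2.1))]
40 2.4 0.033 112 [(np.float64(3.92), np.float64(0.27), np.float64(-0.15))]
40 2.4 0.033 180 [(np.float64(3.92), np.float64(0.27), np.float64(1.04))]
40 2.4 0.044 -68 []
40 2.4 0.044 0 [(np.float64(3.97), np.float64(0.26), np.float64(-2.15))]
40 2.4 0.044 112 [(np.float64(3.97), np.float64(0.26), np.float64(-0.2))]
40 2.4 0.044 180 [(np.float64(3.97), np.float64(0.26), np.float64(0.99))]
```

Model fits to 0.1 mm. A tool pitch of 30° (5° off the knob axis) with the flipped grasp stays well within the joint limits, so I'm using that.

```bash
cat > rel2.py <<'E'
from h import *
from rel import R0,c,up,y,n
E=R.from_euler
def rel(out,rz,pit=30):
    o=robot.get_obs();Rc=R.from_quat(o["tool_rot"]);R1=R.from_matrix(R0)*E("y",pit-35,degrees=True)
    X=c-up*.0005-y*.0012+n*out
    print("t",o["time"],"shift cm",(Rc.inv().apply(X-o["position"])*100).round(2),"rotvec",np.degrees((Rc.inv()*R1*E("z",rz,degrees=True)).as_rotvec()).round(2),"zang",(R1.inv()*Rc).as_euler("xyz",degrees=True).round(2),"out mm",((o["position"]-c)@n*1e3).round(1),"lat",((o["position"]-c)@up*1e3).round(1),((o["position"]-c)@y*1e3).round(1),"w",o["grip_width"],"q",o["q"][3:].round(2),"F",o["ft_force"].round(1))
E
python3 -c "
from rel2 import *
rel(.07,112);rel(.033,112)"
```

```text
t 18.1667 shift cm [0.19 0.42 3.15] rotvec [-4.32  1.84 -0.26] zang [  4.32  -1.85 112.19] out mm 101.5 lat 4.2 -1.1 w 0.061176339302149926 q [-1.04  0.19 -1.47] F [-0.1 -0.7  0.7]
t 18.1667 shift cm [0.18 0.4  6.85] rotvec [-4.32  1.84 -0.26] zang [  4.32  -1.85 112.19] out mm 101.5 lat 4.2 -1.1 w 0.061176339302149926 q [-1.04  0.19 -1.47] F [-0.1 -0.7  0.7]
```

>>> {"fn": "apply_moves", "kwargs": {
  "series": [
    [0,0.1,0,-2,0.9,0,0.7],
    [0.1,0.2,0,-4.3,1.8,0,0.7],
    [0.2,0.4,1,-4.3,1.8,0,0.7],
    [0.2,0.4,2,-4.3,1.8,0,0.7],
    [0.2,0.4,2,-4.3,1.8,0,0.7]
  ]
}}

```text
time: 18.58
position: [0.5135, 0.2465, 0.1782]
tool_rot: [-0.555, 0.79, -0.14, 0.218]
ft_force: [-0.5, 0.8, 0.4]
grip_width: 0.0608
```

>>> {"fn": "apply_moves", "kwargs": {
  "series": [
    [0,0,0,0,0,0,0.7],
    [0,0,0,0,0,0,0.7],
    [0,0,0,0,0,0,0.7]
  ]
}}

```text
time: 18.83
position: [0.5124, 0.2466, 0.1792]
tool_rot: [-0.556, 0.79, -0.14, 0.218]
ft_force: [0.2, 0.5, -0.5]
grip_width: 0.0611
```

```bash
python3 -c "
from rel2 import *
rel(.033,112)"
```

```text
t 18.8333 shift cm [-0.18 -0.41  4.86] rotvec [-0.    0.04 -0.09] zang [ 0.0000e+00 -4.0000e-02  1.1209e+02] out mm 81.8 lat -0.8 -1.4 w 0.061105618777164215 q [-0.63  0.24 -1.89] F [ 0.2  0.5 -0.5]
```

>>> {"fn": "apply_moves", "kwargs": {
  "series": [
    [0,-0.1,1.2,0,0,0,0.7],
    [-0.1,-0.2,2.5,0,0,0,0.7],
    [-0.2,-0.3,3.8,0,0,0,0.7],
    [-0.2,-0.4,4.9,0,0,0,0.7],
    [-0.2,-0.4,4.9,0,0,0,0.7]
  ]
}}

```text
time: 19.25
position: [0.5415, 0.2481, 0.1377]
tool_rot: [-0.556, 0.79, -0.14, 0.217]
ft_force: [-0.4, -0.6, 0.0]
grip_width: 0.061
```

>>> {"fn": "apply_moves", "kwargs": {
  "series": [
    [0,0,0,0,0,0,0.4],
    [0,0,0,0,0,0,0.3],
    [0,0,0,0,0,0,0.2],
    [0,0,0,0,0,0,0.1],
    [0,0,0,0,0,0,0.1]
  ],
  "newtons": 20
}}

```text
time: 19.67
position: [0.541, 0.2483, 0.1394]
tool_rot: [-0.556, 0.789, -0.14, 0.218]
ft_force: [1.0, 0.2, -0.3]
grip_width: 0.0353
```

>>> {"fn": "apply_moves", "kwargs": {
  "series": [
    [0,0,0,0,0,0,0.05],
    [0,0,0,0,0,0,0.05],
    [0,0,0,0,0,0,0.05],
    [0,0,0,0,0,0,0.05],
    [0,0,0,0,0,0,0.05]
  ]
}}

```text
time: 20.08
position: [0.5428, 0.2479, 0.1402]
tool_rot: [-0.556, 0.789, -0.141, 0.219]
ft_force: [1.4, -3.3, 5.6]
grip_width: 0.0145
```

>>> {"fn": "apply_moves", "kwargs": {
  "series": [
    [0,0,0,0,0,0,0.05],
    [0,0,0,0,0,0,0.05],
    [0,0,0,0,0,0,0.05]
  ]
}}

```text
time: 20.33
position: [0.5428, 0.248, 0.1402]
tool_rot: [-0.556, 0.789, -0.141, 0.219]
ft_force: [1.2, -2.1, 6.0]
grip_width: 0.0148
```

```bash
python3 -c "
from rel2 import *
rel(.033,112);rel(.033,180)"
```

```text
t 20.3333 shift cm [ 0.08  0.22 -0.03] rotvec [-0.19  0.09 -0.11] zang [ 1.9000e-01 -9.0000e-02  1.1211e+02] out mm 32.5 lat 1.8 -1.3 w 0.014803949294792808 q [-0.84  0.18 -1.7 ] F [ 1.2 -2.1  6. ]
t 20.3333 shift cm [ 0.08  0.22 -0.03] rotvec [-0.11  0.19 67.89] zang [ 1.9000e-01 -9.0000e-02  1.1211e+02] out mm 32.5 lat 1.8 -1.3 w 0.014803949294792808 q [-0.84  0.18 -1.7 ] F [ 1.2 -2.1  6. ]
```

Gripped at 14.8 mm (the bar is 14 mm). Turning clockwise, with a 2 mm recentring shift.

>>> {"fn": "apply_moves", "kwargs": {
  "series": [
    [-0.1,-0.2,0,0,0,5,0.05],
    [-0.1,-0.2,0,0,0,11,0.05],
    [-0.1,-0.2,0,0,0,17,0.05],
    [-0.1,-0.2,0,0,0,23,0.05],
    [-0.1,-0.2,0,0,0,29,0.05]
  ]
}}

```text
time: 20.75
position: [0.5434, 0.2478, 0.1405]
tool_rot: [-0.339, 0.905, -0.081, 0.246]
ft_force: [-1.4, -3.3, 4.6]
grip_width: 0.0145
```

>>> {"fn": "apply_moves", "kwargs": {
  "series": [
    [0,0,0,0,0,6,0.05],
    [0,0,0,0,0,12,0.05],
    [0,0,0,0,0,18,0.05],
    [0,0,0,0,0,24,0.05],
    [0,0,0,0,0,30,0.05]
  ]
}}

```text
time: 21.17
position: [0.5434, 0.2474, 0.1405]
tool_rot: [-0.093, 0.961, -0.015, 0.259]
ft_force: [-0.9, -4.4, 4.9]
grip_width: 0.0141
```

>>> {"fn": "apply_moves", "kwargs": {
  "series": [
    [0,0,0,0,0,4,0.05],
    [0,0,0,0,0,7,0.05],
    [0,0,0,0,0,9,0.05],
    [0,0,0,0,0,9,0.05],
    [0,0,0,0,0,9,0.05]
  ]
}}

```text
time: 21.58
position: [0.5434, 0.2474, 0.1405]
tool_rot: [-0.02, 0.966, 0.005, 0.259]
ft_force: [0.2, -5.7, 5.1]
grip_width: 0.0137
```

```bash
python3 -c "
from rel2 import *
rel(.033,180);print(robot.get_obs()['moment'])
b=robot.camera('side')[220:350,190:310];cv2.imwrite('pics/tmp_side.png',b[:,:,::-1])"
```

```text
t 21.5833 shift cm [ 0.29  0.08 -0.04] rotvec [-0.09  0.03 -0.06] zang [ 9.0000e-02 -3.0000e-02 -1.7994e+02] out mm 32.3 lat 2.4 -2.0 w 0.01368192052653356 q [-0.81  0.18 -0.54] F [ 0.2 -5.7  5.1]
[-0.68780353 -0.42846123 -0.47419565]
```

Tool is at 0.1° from the computed mark direction. Before locking, I'll let go, back off and verify the pointer.

>>> {"fn": "apply_moves", "kwargs": {
  "series": [
    [0,0,0,0,0,0,0.6],
    [0,0,0,0,0,0,0.6],
    [0,0,0,0,0,0,0.6],
    [0,0,0,0,0,0,0.6],
    [0,0,0,0,0,0,0.6]
  ]
}}

```text
time: 22.05
position: [0.5427, 0.2486, 0.1394]
tool_rot: [-0.02, 0.966, 0.006, 0.258]
ft_force: [-0.3, -0.3, -1.1]
grip_width: 0.0395
```

>>> {"fn": "apply_moves", "kwargs": {
  "series": [
    [0,0,-3,0,0,0,0.6],
    [0,0,-6,0,0,0,0.6],
    [0,0,-9,0,0,0,0.6],
    [0,0,-12,0,0,0,0.6],
    [0,0,-12,0,0,0,0.6]
  ]
}}

```text
time: 22.47
position: [0.4821, 0.2467, 0.2478]
tool_rot: [-0.02, 0.965, 0.007, 0.262]
ft_force: [0.7, 0.4, -0.5]
grip_width: 0.0521
```

>>> {"fn": "apply_moves", "kwargs": {
  "series": [
    [0,0,0,0,0,0,0.6],
    [0,0,0,0,0,0,0.6]
  ]
}}

```text
time: 22.63
position: [0.483, 0.2459, 0.2434]
tool_rot: [-0.02, 0.966, 0.006, 0.259]
ft_force: [0.2, -0.1, -0.4]
grip_width: 0.0521
```

```bash
python3 - <<'E'
from rel2 import *
p=robot.camera_params("wrist");im=robot.camera("wrist");np.save("w3.npy",p,allow_pickle=True);cv2.imwrite("pics/w3.png",im[:,:,::-1])
rel(.033,180)
u,v=proj(p,c+n*.03);print(u,v,[proj(p,c+up*a).round(1) for a in(.032,.054,.065,-.065)])
s=robot.camera("side")[235:340,205:300]
x0=int(np.clip(u-70,0,420));y0=int(np.clip(v-60,0,300));print(x0,y0)
a=cv2.resize(im[y0:y0+120,x0:x0+130],None,fx=3.5,fy=3.5,interpolation=cv2.INTER_CUBIC);b=cv2.resize(s,None,fx=3.5,fy=3.5,interpolation=cv2.INTER_CUBIC)
b=cv2.copyMakeBorder(b,0,a.shape[0]-b.shape[0],0,0,0)
cv2.imwrite("pics/k2.png",np.hstack([a,b])[:,:,::-1]);print(a.shape,b.shape)
E
```

```text
t 22.6833 shift cm [ 0.17 -0.02 11.84] rotvec [ 0.01 -0.06 -0.05] zang [-1.0000e-02  6.0000e-02 -1.7995e+02] out mm 150.8 lat 11.6 -1.0 w 0.052291127734738915 q [-0.41  0.38 -0.92] F [-0.  -0.2 -0.6]
282.68186860809584 212.71546498647868 [array([282.7, 240.1]), array([282.7, 261.8]), array([282.7, 272.5]), array([282.7, 138. ])]
212 152
(420, 455, 3) (420, 332, 3)
```

View pics/k2.png

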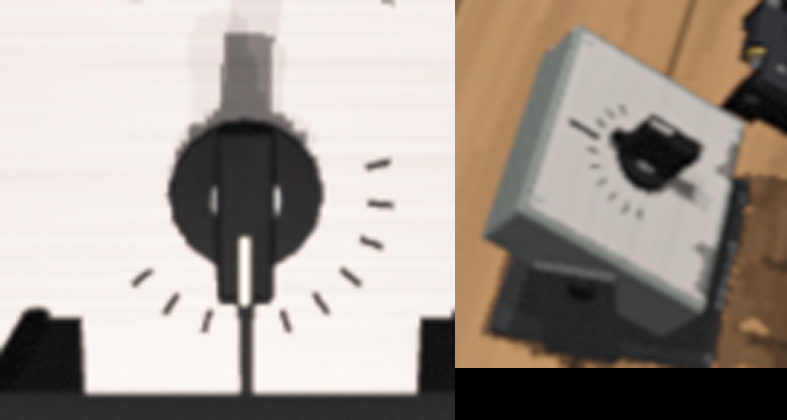

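The pale line at x=245 lines up with the long mark at x=246 in the crop, so the pointer is on the mark. Regripping and pulling.

>>> {"fn": "apply_moves", "kwargs": {
  "series": [
    [0,0,3,0,0,0,0.6],
    [0,0,6,0,0,0,0.6],
    [-0.1,-0.1,9,0,0,0,0.6],
    [-0.1,-0.1,11.8,0,0,0,0.6],
    [-0.1,-0.1,11.8,0,0,0,0.6]
  ]
}}

```text
time: 23.15
position: [0.5434, 0.2463, 0.1356]
tool_rot: [-0.02, 0.967, 0.004, 0.255]
ft_force: [0.2, -0.5, -0.2]
grip_width: 0.0524
```

>>> {"fn": "apply_moves", "kwargs": {
  "series": [
    [0,0,0,0,0,0,0.3],
    [0,0,0,0,0,0,0.2],
    [0,0,0,0,0,0,0.05],
    [0,0,0,0,0,0,0.05],
    [0,0,0,0,0,0,0.05]
  ],
  "newtons": 35
}}

```text
time: 23.57
position: [0.5429, 0.2478, 0.1436]
tool_rot: [-0.02, 0.965, 0.006, 0.26]
ft_force: [0.5, 0.0, 0.0]
grip_width: 0.027
```

>>> {"fn": "apply_moves", "kwargs": {
  "series": [
    [0,0,0,0,0,0,0.05],
    [0,0,0,0,0,0,0.05],
    [0,0,0,0,0,0,0.05],
    [0,0,0,0,0,0,0.05],
    [0,0,0,0,0,0,0.05]
  ]
}}

```text
time: 23.98
position: [0.5429, 0.2472, 0.1431]
tool_rot: [-0.02, 0.966, 0.006, 0.259]
ft_force: [-2.0, -2.1, 5.9]
grip_width: 0.0139
```

```bash
python3 -c "
from rel2 import *
rel(.033,180)"
```

```text
t 23.9833 shift cm [0.38 0.09 0.21] rotvec [ 0.01  0.08 -0.07] zang [-1.0000e-02 -8.0000e-02 -1.7993e+02] out mm 34.7 lat 3.5 -2.1 w 0.013881954345046575 q [-0.79  0.18 -0.56] F [-2.  -2.1  5.9]
```

>>> {"fn": "apply_moves", "kwargs": {
  "series": [
    [0,0,-0.3,0,0,0,0.05],
    [0,0,-0.6,0,0,0,0.05],
    [0.1,0,-0.9,0,0,0,0.05],
    [0.1,0,-1.2,0,0,0,0.05],
    [0.1,0,-1.2,0,0,0,0.05]
  ]
}}

```text
time: 24.4
position: [0.5371, 0.247, 0.1514]
tool_rot: [-0.019, 0.966, 0.006, 0.259]
ft_force: [8.3, -2.6, -8.6]
grip_width: 0.0138
```

```bash
python3 -c "
from rel2 import *
rel(.033,180)"
```

```text
t 24.4 shift cm [0.29 0.09 1.23] rotvec [ 0.02  0.01 -0.1 ] zang [-2.000e-02 -1.000e-02 -1.799e+02] out mm 45.0 lat 3.5 -2.1 w 0.013755202604246269 q [-0.74  0.2  -0.61] F [ 8.3 -2.6 -8.6]
```

>>> {"fn": "apply_moves", "kwargs": {
  "series": [
    [0,0,-0.1,0,0,0,0.05],
    [0,0,-0.2,0,0,0,0.05],
    [0,0,-0.3,0,0,0,0.05],
    [0,0,-0.3,0,0,0,0.05]
  ]
}}

```text
time: 24.73
position: [0.537, 0.2469, 0.1517]
tool_rot: [-0.019, 0.966, 0.006, 0.258]
ft_force: [20.4, 0.3, -29.6]
grip_width: 0.0134
```

```bash
python3 -c "
from rel2 import *
rel(.033,180)"
```

```text
t 24.7333 shift cm [0.3  0.09 1.26] rotvec [ 0.02 -0.09 -0.13] zang [-2.0000e-02  9.0000e-02 -1.7987e+02] out mm 45.3 lat 3.6 -2.1 w 0.013387431809769507 q [-0.72  0.2  -0.63] F [ 20.4   0.3 -29.6]
```

Hard stop after 10.5 mm of travel. Relaxing, letting go and backing off.

>>> {"fn": "apply_moves", "kwargs": {
  "series": [
    [0,0,0.2,0,0,0,0.05],
    [0,0,0.3,0,0,0,0.05],
    [0,0,0.3,0,0,0,0.6],
    [0,0,0.3,0,0,0,0.6],
    [0,0,0.3,0,0,0,0.6]
  ]
}}

```text
time: 25.15
position: [0.5354, 0.2474, 0.1522]
tool_rot: [-0.02, 0.966, 0.006, 0.259]
ft_force: [0.4, -0.5, -0.9]
grip_width: 0.0262
```

>>> {"fn": "apply_moves", "kwargs": {
  "series": [
    [0,0,0,0,0,0,0.6],
    [0,0,0,0,0,0,0.6],
    [0,0,0,0,0,0,0.6]
  ]
}}

```text
time: 25.4
position: [0.5358, 0.2473, 0.1523]
tool_rot: [-0.02, 0.966, 0.006, 0.259]
ft_force: [0.1, 0.1, 0.4]
grip_width: 0.0453
```

>>> {"fn": "apply_moves", "kwargs": {
  "series": [
    [0,0,-3,0,0,0,0.6],
    [0,0,-7,0,0,0,0.6],
    [0,0,-11,0,0,0,0.6],
    [0,0,-13,0,0,0,0.6],
    [0,0,-13,0,0,0,0.6]
  ]
}}

```text
time: 25.82
position: [0.4705, 0.2452, 0.2689]
tool_rot: [-0.02, 0.965, 0.007, 0.262]
ft_force: [0.4, 0.3, 0.3]
grip_width: 0.0521
```

>>> {"fn": "apply_moves", "kwargs": {
  "series": [
    [0,0,0,0,0,0,0.6],
    [0,0,0,0,0,0,0.6],
    [0,0,0,0,0,0,0.6]
  ]
}}

```text
time: 26.07
position: [0.471, 0.2441, 0.2632]
tool_rot: [-0.02, 0.966, 0.005, 0.258]
ft_force: [-0.0, 0.2, 0.5]
grip_width: 0.0522
```

```bash
python3 - <<'E'
from rel2 import *
im=robot.camera("wrist");rel(.033,180)
S=robot.camera("scene");s=robot.camera("side")
z=lambda i,k,h:cv2.copyMakeBorder(cv2.resize(i,None,fx=k,fy=k,interpolation=cv2.INTER_CUBIC),0,h-int(round(i.shape[0]*k)),0,0,0)
top=np.hstack([z(im[152:272,212:342],2.5,300),z(s[235:340,205:300],2.8,300)])
bot=np.hstack([z(S[180:340,220:350],1.8,290),z(s[60:260,190:370],1.4,290)])
w=max(top.shape[1],bot.shape[1]);f=lambda a:cv2.copyMakeBorder(a,0,0,0,w-a.shape[1],0)
cv2.imwrite("pics/final.png",np.vstack([f(top),f(bot)])[:,:,::-1])
E
```

```text
t 26.1167 shift cm [ 0.12  0.11 14.19] rotvec [-0.02 -0.13 -0.06] zang [ 2.0000e-02  1.3000e-01 -1.7994e+02] out mm 174.3 lat 13.4 -2.2 w 0.052537157240177365 q [-0.37  0.43 -0.96] F [0.4 0.3 0.1]
```

View pics/final.png

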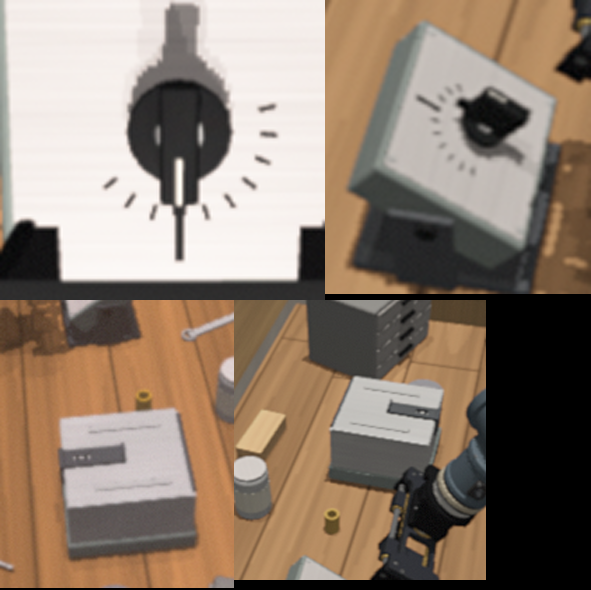

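The final picture shows the pale line on the long mark (both at x≈179), the skirt lifted off the face with the knob out, the lid shut, the hasp flat, and the tube standing where it was.

```bash
python3 -c "
from rig import robot
print(robot.hand_in())"
```

```text
the job is handed in; nothing more can be done
None
```

The tumbler is ready to run, and the job was handed in at about 26 s of the 72 s allowed.

- **Fitting:** I gripped it by the stem and stood it upright in the tub. A picture confirmed this before the lid went down.
- **Lid:** It is shut. My fingertip stopped at 146 mm, the given height of the closed lid, with about 10 N of resistance.
- **Hasp:** It lies flat over the staple. My fingertip stopped at 152 mm, and both the scene and side cameras show it flat.
- **Knob angle:** I turned it about 68° clockwise, then let go to check before locking. The pointer line was on the long mark to within about 1°.
- **Knob pull:** I regripped and pulled it straight out. It stopped after about 10.5 mm and did not move further at about 36 N. The last picture shows it still out and on the mark.
- **Bystanders and hand:** I never touched the plain tube, the jar or the grey roll, and the tube shows standing in the last picture. The hand is about 14 cm clear of the knob, with the force reading near zero.

**Deviations:**
- The arm's joint limits ruled out a grip exactly along the knob's axis, so I gripped it 5° off the axis with the tool turned half round.
- The knob's centre was about 2–3 mm from where I first measured it. I corrected for that during the grip.

No check failed.

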